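Register the printing block in the corner stops and hold it

TASK

Pick up the larger of the two hand printing blocks by its handle and set it down flat on the registration board, with its long side alongside the long stop and still about a finger's width clear of both stops. Then slide it along the board into the corner until it is flush against both stops at once, and finish while still holding it there, pressed firmly (without ramming) against both stops as for a print. Leave the smaller block and everything else on the table where it is.

Things in the scene. Friction and masses are not known exactly. Their poses are not given: they have to be found in the camera images.
- block_center (a point): The larger hand printing block: a pale wooden slab 90 mm (its x) by 120 mm (its y) by 28 mm high with a smooth black plastic printing face underneath, and on its back a dark wooden bar handle 24 mm wide (x), 80 mm long (along y), 42 mm high, centred; 70 mm high overall, 0.3 to 0.5 kg. This point is its centre, half-way up (35 mm above its underside, 7 mm above the slab's top, inside the handle); z up. It starts flat on the table; either end of it may face the short stop.
- small_block_center (a point): The smaller printing block, which stays where it is: the same build, slab 64 by 64 by 28 mm, handle bar 24 by 50 by 42 mm. The point is its centre, 35 mm above its underside. The two blocks may have swapped places.
- board: The registration board, plywood 220 mm (its x) by 270 mm (its y), 15 mm thick, waxed so that the block slides easily on it and along the stops (friction about 0.25), fixed to the table; it may lie turned by up to 0.35 rad. Origin: centre of its underside; z up, x away from the robot, y to the left. Seated in the corner and aligned with the board, the larger block has its centre at x = +47, y = +57, z = +50 mm in this frame.
- long_stop: The long wooden stop rail fixed along the board's far (+x) edge: 18 mm (x) by 270 mm (y), 24 mm high above the board's top, rigid. Origin: centre of its underside, at x = +101, y = 0, z = +15 mm in the board's frame; its inner face, looking to the board's -x, is at board x = +92 mm.
- short_stop: The short wooden stop rail fixed along the board's left (+y) edge, butting up to the long one: 110 mm (x) by 18 mm (y), 24 mm high above the board's top, rigid. Origin: centre of its underside, at x = +37, y = +126, z = +15 mm in the board's frame; its inner face, looking to the board's -y, is at board y = +117 mm.
- tape: Bystander: roll of paper tape lying flat, 60 mm across, 20 mm high; origin at the centre of its underside.
- brush_jar: Bystander: green glass jar 72 mm across, 100 mm high, brushes standing in it up to 180 mm; origin at the centre of its underside.
- ink_tin: Bystander: closed metal tin 76 mm across, 60 mm high; origin at the centre of its underside.
- mug: Bystander: white mug 80 mm across, 90 mm high, handle to its +y; origin at the centre of its underside.
Things that resemble listed ones, but are neither listed nor needed, are in the scene too. Leave any red look-alike of the part that bears block_center alone.

How it is judged:
By the outcome, as a careful person would: the job done as asked, in the order asked, and still so for the second after the job is handed in, while the arm keeps its last pose, push and grip.
It also fails if it takes over 43 s, if anything falls off the work surface, if the arm or the gripper's body presses on something with over 40 N, if the wrist force passes 120 N, or if a joint passes its speed limit or range.

ROBOT

A 7-joint arm with a two-finger parallel gripper is mounted at the origin on the work surface. World frame = base frame: x ahead of the robot, y to its left, z up, the work surface at z = 0. Lengths are in m, angles in rad, forces in N, time in s.
With the tool pointing down it reaches from about 0.4 to 0.875 m from the base axis. Payload 19.3 kg.
Tool frame: the origin (TCP) lies at the centre of the arm's flange, where the gripper is bolted on; the fingertips stand 173 mm ahead of it and the grasp point (between the pads) lies 155 mm ahead of it; z points along the fingers, y is the line along which they close (so a half turn about z gives the same grasp; the last joint's range is limited). The gripper opens to 85 mm and grips with 20 to 120 N. Pads are 22 mm wide; open, the fingers measure 114 mm over their backs; the gripper's body (76 mm by 85 mm) begins 54 mm behind the grasp point. The pads swing forward as they close: fully open they stand 13 mm farther back than shut.
Start: joints at [-1.344, 0.521, -0.036, 1.599, 0.021, 1.021, -0.113], TCP at [0.183, 0.598, 0.405] pointing down, gripper open.
Joint ranges: [-2.91, 2.91], [-0.3, 2.13], [-1.5, 1.42], [0.17, 2.43], [-1.26, 4.41], [0.16, 1.93], [-2.52, 2.52]. Speed limits (rad/s): [1.89, 1.89, 2.39, 2.39, 3.01, 3.01, 3.01].

INTERFACE

Orientations are given as a unit quaternion [w, x, y, z].
In Python, from cell import * gives the robot as it stands. The module is installed in compiled form; this text tells all that it offers.
- The arm moves only by the tool servo_tool, never from a script. Its argument "moves" is one flat list of numbers, 6 for each row, row after row: the shift along the world's x, y, z each as a share of 0.1 m, from -1 to 1, then the turn, a rotation vector about the world's x, y, z each as a share of 60 degrees, from -1 to 1. In form: [tx, ty, tz, rx, ry, rz, tx, ty, tz, rx, ry, rz, ...]. A call has 1 to 10 rows; each row is the pose to reach, as a shift and turn from the pose commanded when the call began; what a row does not reach only later rows make up. A row lasts 1/12 s, in which the tool goes at most 41.7 mm and 7.16 degrees, less where a joint would pass 70% of its speed; a pose out of reach is approached as far as the arm can. A call with a number of a shift or a turn outside -1 to 1 is refused whole. A call with a gripper value outside its range is refused whole. "claw" is the gripper command: -1 is shut, 1 is fully open, values between are in proportion, set as the call begins (left out, the last holds). The fingers move at their own pace and stop on an object; "newtons" is the grip in N (left out, the last holds). Time passes only in rows, so rows that repeat a pose let the fingers close. It gives the time, the measured TCP pose, the force, the opening and the grip force at its end, in the units of the state.
- read_state(): the state, without advancing time (a new reading comes with each control period).
- capture(name): name is "scene" or "top" or "wrist"; returns a dict with "image" (384x512x3 uint8, red, green, blue), "fx", "fy", "cx", "cy" (pixels), "R" (3x3) and "t" (3): a world point X has camera coordinates R X + t. Camera axes: x right, y down, z forward; pixel columns grow to the right and rows downward; lengths in m; the calibration is good to about 2 mm. A picture is of the moment at which its call begins. There is no depth.
- sign_off(): hands the job in; it is judged then, once.
The state is a dict: "time": time; "joint_positions": joint angles; "qd": joint speeds; "joint_efforts": joint torques, N m; "eef_pos": TCP position; "tcp_rot": TCP orientation; "ft_force": force on the tool from outside, world axes, zero at the start; "wrist_torque": the same for the moment, N m; "width": finger opening in m; "grasp_force": force on a finger pad.
Only numpy, scipy, OpenCV 4.12 (cv2) and the standard library are available. Lean on these libraries where they do the work, as an engineer would, in place of code of your own. Each camera call takes 0.05 s, during which the arm holds its last target. There are 200 camera calls.

## Working session

There is one attempt and no reset: what is moved stays moved. The work goes in short steps, Python scripts to look and compute and a tool call to move; the robot and the scene stay as the last step left them, time stands still between calls to the robot, and variables do not carry over. Pictures are saved under pics/ and viewed, at most 10 in all, crops included, and the job is handed in when it is done.

Besides the shell and the picture viewer there is one more tool, called after "Emit:" as name(argument=value, ...) on one line, values as JSON. servo_tool: Moves the arm, as the interface text tells. Its arguments: {"type":"object","properties":{"moves":{"type":"array"},"claw":{"type":"number"},"newtons":{"type":"number"}},"required":["moves"]}

```bash
mkdir -p pics
python3 - <<'E'
from cell import *
import cv2,numpy as np,pickle
s=read_state();print(s['time'],s['eef_pos'],s['tcp_rot'],s['width'])
for n in("top","scene"):
    c=capture(n);pickle.dump(c,open(n+'.pkl','wb'));print(n,c['fx'],c['cx'],c['cy'],np.round(c['R'],3).tolist(),c['t'])
    cv2.imwrite(f'pics/{n}0.png',c['image'][:,:,::-1])
E
```

```text
0.0 [0.18273989 0.5975351  0.4041241 ] [-5.54355723e-05  1.47856006e-01  9.89008729e-01 -5.77171281e-04] 0.08525610065389659
top 430.40042664692163 252.19289693273922 191.42554820924312 [[0.021, -1.0, -0.004], [-0.992, -0.021, -0.125], [0.125, 0.006, -0.992]] [0.01441059 0.54579131 1.20428478]
scene 387.3557222510225 253.47631184194287 190.02609795005634 [[0.414, 0.91, 0.006], [0.759, -0.341, -0.555], [-0.503, 0.234, -0.832]] [-0.25128181 -0.38996259  1.3603394 ]
```

View pics/top0.png

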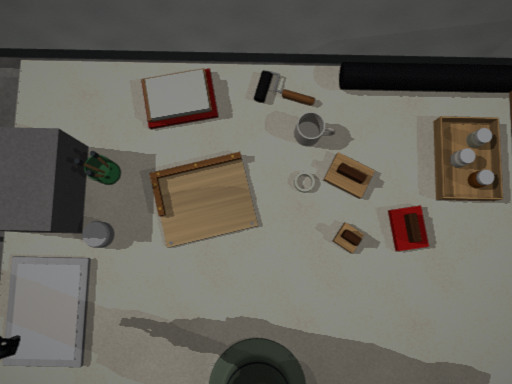

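View pics/scene0.png

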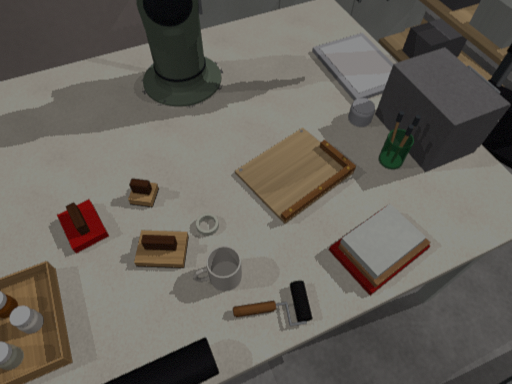

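The top view shows three block-like things: a wooden slab with a bar at (349,174), a smaller wooden one at (349,236), and a red look-alike at (408,228). The larger pale-wood one at (349,174) fits block_center. The board is at (205,200), with its stops along the top (far) and left edges. Next I'll confirm this in an enlarged crop and measure.

```bash
cat > h.py <<'E'
import numpy as np,cv2,pickle
def ray(c,px,z):
    px=np.asarray(px,float).reshape(-1,2)
    d=np.c_[(px[:,0]-c['cx'])/c['fx'],(px[:,1]-c['cy'])/c['fy'],np.ones(len(px))]@c['R']
    o=-c['R'].T@c['t']
    return (o+d*((z-o[2])/d[:,2])[:,None])[:,:2]
def proj(c,X):
    p=np.asarray(X)@c['R'].T+c['t']
    return np.c_[p[:,0]/p[:,2]*c['fx']+c['cx'],p[:,1]/p[:,2]*c['fy']+c['cy']]
E
python3 - <<'E'
from h import *
c=pickle.load(open('top.pkl','rb'));im=c['image'][:,:,::-1]
hsv=cv2.cvtColor(im,cv2.COLOR_BGR2HSV)
for p in [(340,165),(352,172),(205,205),(195,165),(158,195),(349,236),(300,220),(335,172),(365,190)]: print(p,hsv[p[1],p[0]])
a=cv2.resize(im[130:260,310:440],None,fx=4.5,fy=4.5,interpolation=cv2.INTER_CUBIC)
b=cv2.resize(im[140:255,140:270],None,fx=4.5,fy=4.5,interpolation=cv2.INTER_CUBIC)
cv2.imwrite('pics/cropA.png',a);cv2.imwrite('pics/cropB.png',b)
E
```

```text
(340, 165) [ 13 183  39]
(352, 172) [ 12 183  46]
(205, 205) [ 17 103 124]
(195, 165) [ 20 174 132]
(158, 195) [ 14 174  85]
(349, 236) [ 11 175  48]
(300, 220) [ 26  26 138]
(335, 172) [ 16 129 117]
(365, 190) [ 17  73 102]
```

View pics/cropA.png

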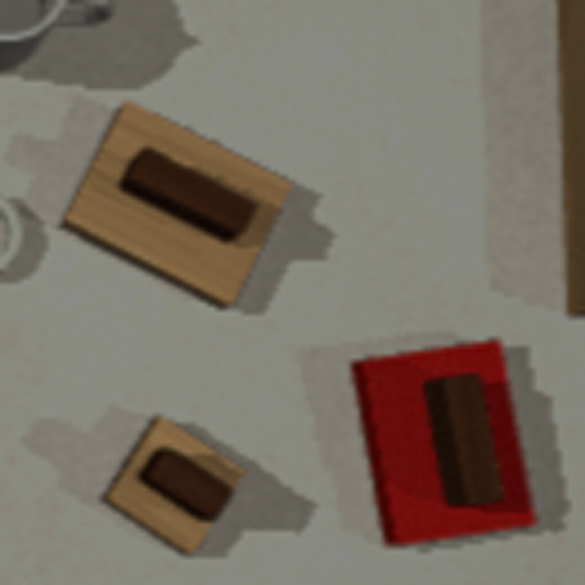

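View pics/cropB.png

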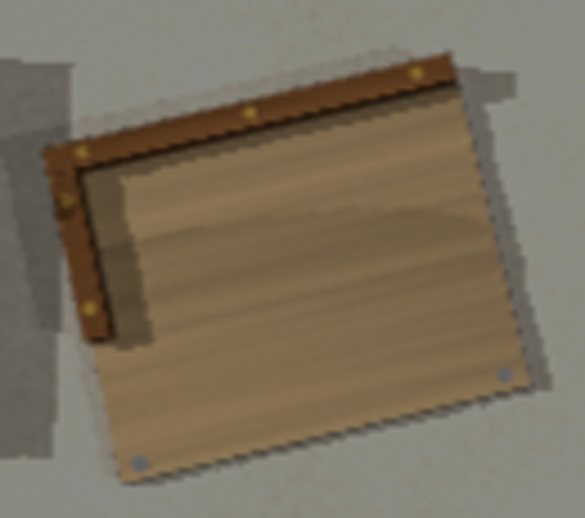

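Crop A confirms the target: the pale wood slab with a dark bar, slab-top corners at crop pixels (125,103), (290,185), (230,305) and (65,225). Crop B gives rail-top corners (43,150) and (452,53), inner corner (78,172), and board near corners (122,480) and (530,385).

Run:
```python
from h import *
from scipy.optimize import least_squares
c=pickle.load(open('top.pkl','rb'));s=pickle.load(open('scene.pkl','rb'))
def un(p,ox,oy): return (np.array(p,float)+.5)/4.5-.5+[ox,oy]
A=ray(c,un([(125,103),(290,185),(230,305),(65,225)],310,130),.028)
print(A, [np.linalg.norm(A[i]-A[i-1]) for i in range(4)], A.mean(0))
def maskrect(c,roi,z,vlo):
    x0,y0,x1,y1=roi;hsv=cv2.cvtColor(c['image'],cv2.COLOR_RGB2HSV)
    m=np.zeros(hsv.shape[:2],np.uint8);m[y0:y1,x0:x1]=(cv2.inRange(hsv,(5,85,20),(25,255,255)))[y0:y1,x0:x1]
    k=max(cv2.findContours(m,0,cv2.CHAIN_APPROX_NONE)[0],key=cv2.contourArea)
    r=cv2.minAreaRect(ray(c,k[:,0],z).astype(np.float32)*1000);return r
print('top slab',maskrect(c,(318,145,380,203),.028,0))
print('scene slab',maskrect(s,(128,222,196,275),.028,0))
# board fit
loc=np.array([[.110,.135,.039],[.110,-.135,.039],[.092,.117,.039],[-.11,.135,.015],[-.11,-.135,.015],[-.018,.135,.039],[-.018,.117,.039],[.092,-.135,.039]])
px=un([(43,150),(452,53),(78,172),(122,480),(530,385),(85,343),(110,337),(456,84)],140,140)
def W(q):
    a=q[2];R=np.array([[np.cos(a),-np.sin(a)],[np.sin(a),np.cos(a)]]);return np.c_[loc[:,:2]@R.T+q[:2],loc[:,2]]
f=least_squares(lambda q:(proj(c,W(q))-px).ravel(),[.6,0,0.2]);print('board',f.x);print(np.round(f.fun.reshape(-1,2),1).tolist())
print('in scene',np.round(proj(s,W(f.x)),0).tolist())
```

```text
[[ 0.66605335 -0.22078225]
 [ 0.61418438 -0.32710137]
 [ 0.53532687 -0.28756175]
 [ 0.58504112 -0.18184187]] [np.float64(0.08988511615476413), np.float64(0.11829685367367009), np.float64(0.08821501905905363), np.float64(0.11682550634922152)] [ 0.60015143 -0.25432181]
top slab ((600.5034790039062, -253.78533935546875), (120.16297149658203, 93.0688247680664), 63.97065734863281)
scene slab ((610.968994140625, -255.39364624023438), (123.34717559814453, 97.60994720458984), 63.45480728149414)
board [0.52061033 0.16618675 0.25523203]
[[-0.1, -0.2], [0.1, 0.0], [-0.5, -0.5], [-0.2, 1.2], [0.4, 0.5], [-0.4, 0.0], [0.2, -0.1], [0.6, -1.0]]
in scene [[355.0, 165.0], [284.0, 216.0], [346.0, 164.0], [301.0, 126.0], [233.0, 169.0], [323.0, 138.0], [319.0, 141.0], [280.0, 212.0]]
```

Block centre is about (0.600, -0.254) with its handle's closing line at -26°. Board origin is (0.521, 0.166), yaw 14.6°. I'm starting the transit.

Emit:
servo_tool(moves=[0.1,-0.2,0,0,0,-0.04,0.22,-0.46,0,0,0,-0.09,0.34,-0.7,0,0,0,-0.14,0.46,-0.95,0,0,0,-0.18], claw=1, newtons=60)

```text
time: 0.43
eef_pos: [0.2292, 0.5015, 0.4043]
tcp_rot: [-0.0, 0.242, 0.97, -0.0]
ft_force: [0.4, 0.2, 0.4]
width: 0.0854
grasp_force: 0.0
```

Emit:
servo_tool(moves=[0.12,-0.24,0,0,0,-0.05,0.23,-0.48,0,0,0,-0.1,0.34,-0.71,0,0,0,-0.15,0.46,-0.95,0,0,0,-0.2])

```text
time: 0.77
eef_pos: [0.275, 0.4065, 0.4045]
tcp_rot: [-0.0, 0.342, 0.94, -0.0]
ft_force: [0.6, 0.4, 0.2]
width: 0.0852
grasp_force: 0.0
```

Emit:
servo_tool(moves=[0.12,-0.24,0,0,0,-0.05,0.23,-0.48,0,0,0,-0.1,0.34,-0.71,0,0,0,-0.15,0.46,-0.95,0,0,0,-0.2])

```text
time: 1.1
eef_pos: [0.321, 0.3115, 0.4046]
tcp_rot: [-0.0, 0.438, 0.899, -0.0]
ft_force: [0.5, 0.6, -1.4]
width: 0.0854
grasp_force: 0.0
```

Emit:
servo_tool(moves=[0.12,-0.24,0,0,0,-0.05,0.23,-0.48,0,0,0,-0.1,0.34,-0.71,0,0,0,-0.15,0.46,-0.95,0,0,0,-0.2])

```text
time: 1.43
eef_pos: [0.367, 0.2165, 0.4046]
tcp_rot: [-0.0, 0.529, 0.848, -0.0]
ft_force: [0.3, 0.2, 0.4]
width: 0.0853
grasp_force: 0.0
```

Emit:
servo_tool(moves=[0.12,-0.24,0,0,0,-0.05,0.23,-0.48,0,0,0,-0.09,0.34,-0.71,0,0,0,-0.13,0.47,-0.94,0,0,0,-0.174])

```text
time: 1.77
eef_pos: [0.4139, 0.1224, 0.4047]
tcp_rot: [-0.0, 0.604, 0.797, -0.0]
ft_force: [-0.1, 0.8, 1.3]
width: 0.0853
grasp_force: 0.0
```

Emit:
servo_tool(moves=[0.12,-0.24,0,0,0,-0.05,0.23,-0.48,0,0,0,-0.09,0.34,-0.71,0,0,0,-0.13,0.47,-0.94,0,0,0,-0.174])

```text
time: 2.1
eef_pos: [0.4609, 0.0284, 0.4046]
tcp_rot: [-0.0, 0.674, 0.738, -0.0]
ft_force: [0.3, -0.2, -0.3]
width: 0.0855
grasp_force: 0.0
```

Emit:
servo_tool(moves=[0.12,-0.24,0,0,0,-0.05,0.23,-0.48,0,0,0,-0.09,0.34,-0.71,0,0,0,-0.13,0.47,-0.94,0,0,0,-0.174])

```text
time: 2.43
eef_pos: [0.508, -0.0656, 0.4046]
tcp_rot: [-0.0, 0.739, 0.674, -0.0]
ft_force: [-0.0, 0.5, 0.5]
width: 0.0852
grasp_force: 0.0
```

Emit:
servo_tool(moves=[0.12,-0.24,0,0,0,-0.05,0.23,-0.48,0,0,0,-0.09,0.34,-0.71,0,0,0,-0.13,0.47,-0.94,0,0,0,-0.174])

```text
time: 2.77
eef_pos: [0.555, -0.1596, 0.4045]
tcp_rot: [-0.0, 0.797, 0.604, -0.0]
ft_force: [-0.2, -0.2, 0.5]
width: 0.0854
grasp_force: 0.0
```

Emit:
servo_tool(moves=[0.15,-0.3,0,0,0,-0.06,0.3,-0.6,0,0,0,-0.12,0.42,-0.84,0,0,0,-0.16,0.46,-0.94,0,0,0,-0.174,0.46,-0.94,0,0,0,-0.174])

```text
time: 3.18
eef_pos: [0.6008, -0.2547, 0.4039]
tcp_rot: [0.0, 0.849, 0.528, -0.001]
ft_force: [-0.5, -0.3, -0.9]
width: 0.085
grasp_force: 0.0
```

Run:
```python
from cell import *
from h import *
s=read_state();print(s['eef_pos'],s['joint_positions'])
c=capture('wrist');pickle.dump(c,open('w1.pkl','wb'));cv2.imwrite('pics/w1.png',c['image'][:,:,::-1])
```

```text
[ 0.60081425 -0.25466154  0.40394294] [-0.04728955  0.63623822  0.57754215  1.54353621 -0.37582872  1.07526278
  0.16397626]
```

View pics/w1.png

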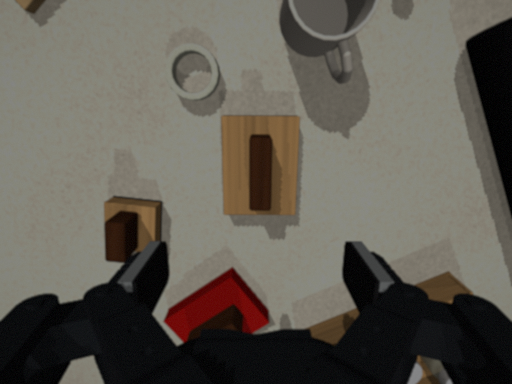

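The wrist view shows the large block with slab-top corners about (222,115)–(299,215) and its handle at (260,172), aligned with the image and centred between the fingers. Next I'll refine the pose from the handle and slab masks.

Run:
```python
from h import *
c=pickle.load(open('w1.pkl','rb'));hsv=cv2.cvtColor(c['image'],cv2.COLOR_RGB2HSV)
m=np.zeros(hsv.shape[:2],np.uint8);m[105:225,210:310]=cv2.inRange(hsv,(5,85,20),(25,255,255))[105:225,210:310]
k=max(cv2.findContours(m,0,cv2.CHAIN_APPROX_NONE)[0],key=cv2.contourArea)
print(cv2.minAreaRect(k),cv2.minAreaRect((ray(c,k[:,0],.028)*1000).astype(np.float32)))
m2=m&cv2.inRange(hsv,(0,0,0),(180,255,70))
m2=cv2.morphologyEx(m2,cv2.MORPH_OPEN,np.ones((5,5)))
k=max(cv2.findContours(m2,0,cv2.CHAIN_APPROX_NONE)[0],key=cv2.contourArea)
print(cv2.minAreaRect(k),cv2.minAreaRect((ray(c,k[:,0],.070)*1000).astype(np.float32)))
```

```text
((260.0, 165.0), (98.0, 78.0), 90.0) ((607.49462890625, -255.60850524902344), (118.74930572509766, 89.77754974365234), 63.77211380004883)
((261.0, 172.5), (75.0, 22.0), 90.0) ((608.6285400390625, -254.66986083984375), (81.01432037353516, 22.815710067749023), 63.48238754272461)
```

Emit:
servo_tool(moves=[0.06,0,-0.25,0,0,0,0.06,0,-0.5,0,0,0,0.06,0,-0.75,0,0,0,0.06,0,-1,0,0,0])

```text
time: 3.57
eef_pos: [0.6066, -0.2506, 0.3037]
tcp_rot: [-0.0, 0.847, 0.531, 0.0]
ft_force: [-0.0, 0.4, 0.3]
width: 0.0856
grasp_force: 0.0
```

Emit:
servo_tool(moves=[0,0,-0.2,0,0,0,0,0,-0.4,0,0,0,0,0,-0.6,0,0,0,0,0,-0.8,0,0,0,0,0,-0.9,0,0,0,0,0,-0.96,0,0,0,0,0,-0.96,0,0,0])

```text
time: 4.15
eef_pos: [0.6066, -0.2515, 0.2081]
tcp_rot: [-0.001, 0.848, 0.53, -0.0]
ft_force: [0.0, 0.2, 0.9]
width: 0.0855
grasp_force: 0.0
```

Run:
```python
from cell import *
from h import *
s=read_state();print(s['eef_pos'],s['ft_force'])
c=capture('wrist');pickle.dump(c,open('w2.pkl','wb'));cv2.imwrite('pics/w2.png',c['image'][:,:,::-1])
```

```text
[ 0.60664543 -0.25153848  0.20812403] [0.02170587 0.15091676 0.8660132 ]
```

View pics/w2.png

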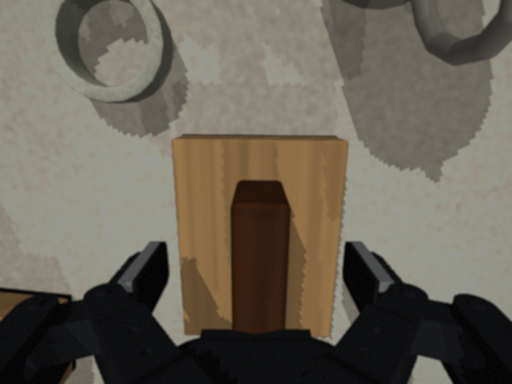

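The handle, columns 231–290, sits between the fingers and is centred to within a few mm, so I'm closing the gripper.

Emit:
servo_tool(moves=[0,0,0,0,0,0,0,0,0,0,0,0,0,0,0,0,0,0,0,0,0,0,0,0,0,0,0,0,0,0,0,0,0,0,0,0,0,0,0,0,0,0,0,0,0,0,0,0], claw=-1, newtons=80)

```text
time: 4.87
eef_pos: [0.607, -0.2525, 0.2093]
tcp_rot: [0.0, 0.848, 0.53, 0.0]
ft_force: [-1.0, 0.0, 7.0]
width: 0.0229
grasp_force: 79.5
```

Emit:
servo_tool(moves=[0,0,0.1,0,0,0,0,0,0.3,0,0,0,0,0,0.55,0,0,0,0,0,0.8,0,0,0,0,0,1,0,0,0])

```text
time: 5.28
eef_pos: [0.6067, -0.2525, 0.3109]
tcp_rot: [0.0, 0.848, 0.53, 0.0]
ft_force: [0.2, 0.4, -2.9]
width: 0.023
grasp_force: 78.8
```

Emit:
servo_tool(moves=[-0.02,0.1,0.06,0,0,0.01,-0.05,0.3,0.15,0,0,0.04,-0.08,0.55,0.25,0,0,0.08,-0.13,0.94,0.25,0,0,0.136])

```text
time: 5.62
eef_pos: [0.5932, -0.1593, 0.3349]
tcp_rot: [0.001, 0.809, 0.588, 0.0]
ft_force: [0.8, 1.0, -2.4]
width: 0.0232
grasp_force: 79.1
```

Emit:
servo_tool(moves=[-0.03,0.24,0,0,0,0.03,-0.06,0.48,0,0,0,0.07,-0.1,0.71,0,0,0,0.1,-0.13,0.94,0,0,0,0.136])

```text
time: 5.95
eef_pos: [0.5798, -0.0623, 0.3332]
tcp_rot: [-0.001, 0.763, 0.646, -0.0]
ft_force: [0.8, -0.3, -3.4]
width: 0.0227
grasp_force: 79.0
```

Emit:
servo_tool(moves=[-0.03,0.24,0,0,0,0.03,-0.06,0.48,0,0,0,0.07,-0.1,0.71,0,0,0,0.1,-0.13,0.94,0,0,0,0.136])

```text
time: 6.28
eef_pos: [0.5667, 0.0315, 0.3331]
tcp_rot: [-0.0, 0.716, 0.699, -0.0]
ft_force: [0.5, 0.6, -3.3]
width: 0.023
grasp_force: 79.0
```

Emit:
servo_tool(moves=[-0.03,0.24,0,0,0,0.03,-0.06,0.48,0,0,0,0.07,-0.1,0.71,0,0,0,0.1,-0.13,0.94,0,0,0,0.136])

```text
time: 6.62
eef_pos: [0.5536, 0.1254, 0.3331]
tcp_rot: [-0.0, 0.664, 0.748, -0.0]
ft_force: [-0.4, -0.2, -3.2]
width: 0.0233
grasp_force: 79.1
```

Emit:
servo_tool(moves=[-0.03,0.24,0,0,0,0.03,-0.06,0.48,0,0,0,0.07,-0.1,0.7,0,0,0,0.1,-0.13,0.88,0,0,0,0.13,-0.13,0.92,0,0,0,0.136,-0.13,0.92,0,0,0,0.136])

```text
time: 7.12
eef_pos: [0.5411, 0.2173, 0.3332]
tcp_rot: [-0.0, 0.609, 0.793, -0.0]
ft_force: [0.6, -1.2, -3.3]
width: 0.0231
grasp_force: 79.1
```

Run:
```python
from cell import *
from h import *
s=read_state();print(s['time'],s['eef_pos'],s['ft_force'],s['width'],s['grasp_force'],s['wrist_torque'])
c=capture('wrist');pickle.dump(c,open('w3.pkl','wb'));cv2.imwrite('pics/w3.png',c['image'][:,:,::-1])
```

```text
7.1167 [0.54106485 0.21729121 0.33323195] [ 0.61189404 -1.18835817 -3.29419577] 0.02307352979224549 79.05522108078003 [0.00013876 0.02223839 0.00785114]
```

View pics/w3.png

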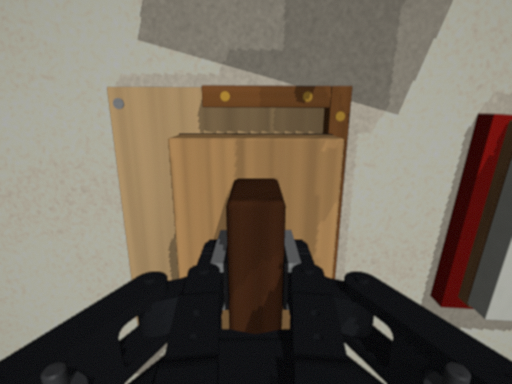

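The block is held straight and level over the board. Visible in the image are board corner (109,88), rail end (203,87), outer rail corner (351,87), inner corner (323,108) and block leading edge (170,138)–(343,138).

Run:
```python
from h import *
from scipy.optimize import least_squares
c=pickle.load(open('w3.pkl','rb'))
B=ray(c,[(170,138),(343,138)],.3332-.1813);d=B[0]-B[1]
print('block edge',B,np.linalg.norm(d))
loc=np.array([[-.110,.135,.015],[-.018,.135,.039],[.110,.135,.039],[-.018,.117,.039]])
px=np.array([(109,88),(203,87),(351,87),(203,107)],float)
def W(q):
    a=q[2];R=np.array([[np.cos(a),-np.sin(a)],[np.sin(a),np.cos(a)]]);return np.c_[loc[:,:2]@R.T+q[:2],loc[:,2]]
f=least_squares(lambda q:(proj(c,W(q))-px).ravel(),[.52,.166,.255]);q=f.x
print('board',q,np.round(f.fun,1))
a=q[2];R=np.array([[np.cos(a),-np.sin(a)],[np.sin(a),np.cos(a)]])
Bb=(B-q[:2])@R;print('edge in board',Bb);cen=Bb.mean(0)-[0,.06];print('centre board',cen,'yaw rel',np.arctan2(*(Bb[1]-Bb[0])[::-1]))
print('TCP in board',([.54106,.21729]-q[:2])@R)
print('shift to (.032,.042):',R@([.032,.042]-cen))
```

```text
block edge [[0.48610825 0.2598853 ]
 [0.57131733 0.28262903]] 0.08819221084285052
board [0.52804956 0.16462928 0.25720007] [-1.7 -0.2 -0.8 -0.7  2.1 -0.1  0.2  1.4]
edge in board [[-0.01633107  0.10279144]
 [ 0.07186056  0.10311209]]
centre board [0.02776474 0.04295176] yaw rel 0.003635735851000227
TCP in board [0.02597798 0.04761899]
shift to (.032,.042): [0.00433804 0.00015688]
```

Emit:
servo_tool(moves=[0.02,0,-0.2,0,0,0,0.04,0,-0.4,0,0,0,0.04,0,-0.6,0,0,0,0.04,0,-0.8,0,0,0,0.04,0,-0.95,0,0,0,0.04,0,-1,0,0,0,0.04,0,-1,0,0,0])

```text
time: 7.75
eef_pos: [0.5457, 0.2145, 0.2327]
tcp_rot: [-0.0, 0.611, 0.792, -0.001]
ft_force: [-1.0, 0.3, -3.1]
width: 0.0232
grasp_force: 78.9
```

Emit:
servo_tool(moves=[0,0,-0.03,0,0,0,0,0,-0.06,0,0,0,0,0,-0.08,0,0,0,0,0,-0.09,0,0,0,0,0,-0.09,0,0,0])

```text
time: 8.17
eef_pos: [0.5458, 0.2157, 0.2248]
tcp_rot: [0.0, 0.61, 0.792, 0.0]
ft_force: [0.1, 0.3, -3.8]
width: 0.023
grasp_force: 78.9
```

Emit:
servo_tool(moves=[0,0,-0.01,0,0,0,0,0,-0.02,0,0,0,0,0,-0.02,0,0,0,0,0,-0.02,0,0,0])

```text
time: 8.5
eef_pos: [0.5461, 0.2157, 0.2242]
tcp_rot: [0.0, 0.61, 0.792, 0.001]
ft_force: [-6.0, -0.8, 23.2]
width: 0.0231
grasp_force: 82.6
```

Emit:
servo_tool(moves=[0,0,0.01,0,0,0,0,0,0.01,0,0,0,0,0,0.01,0,0,0,0,0,0.01,0,0,0])

```text
time: 8.83
eef_pos: [0.546, 0.2157, 0.2242]
tcp_rot: [0.0, 0.61, 0.792, 0.0]
ft_force: [-2.6, -0.9, 9.6]
width: 0.0231
grasp_force: 80.8
```

Run:
```python
from cell import *
from h import *
s=read_state();print(s['time'],s['eef_pos'],s['ft_force'],s['wrist_torque'])
c=capture('wrist');pickle.dump(c,open('w4.pkl','wb'));cv2.imwrite('pics/w4.png',c['image'][:,:,::-1])
```

```text
8.8333 [0.54597662 0.2157127  0.22422194] [-2.55214263 -0.93354012  9.63002905] [-0.15532968  0.5849576   0.01903294]
```

View pics/w4.png

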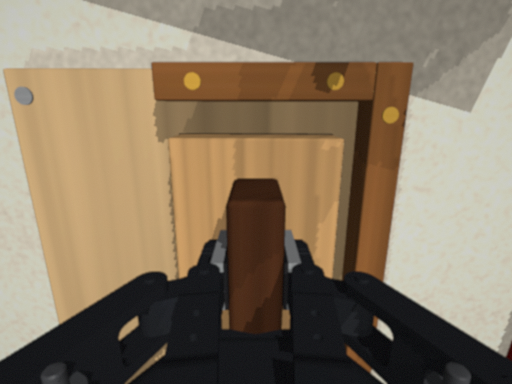

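The block is down flat, with gaps of about 13 mm to the long stop (rail edge near column 368 against block edge 343) and about 18 mm to the short stop (rows 101 to 138). Next I'll slide it towards the corner.

Emit:
servo_tool(moves=[0.007,0.017,0,0,0,0,0.014,0.035,0,0,0,0,0.021,0.052,0,0,0,0,0.028,0.07,0,0,0,0,0.035,0.087,0,0,0,0,0.042,0.105,0,0,0,0,0.049,0.122,0,0,0,0,0.056,0.139,0,0,0,0,0.056,0.139,0,0,0,0])

```text
time: 9.63
eef_pos: [0.5518, 0.2297, 0.2242]
tcp_rot: [0.0, 0.61, 0.792, 0.0]
ft_force: [0.4, 0.0, 7.2]
width: 0.023
grasp_force: 80.5
```

Run:
```python
from cell import *
s=read_state();print(s['eef_pos'],s['ft_force'],s['wrist_torque'])
import numpy as np
a=.257;R=np.array([[np.cos(a),-np.sin(a)],[np.sin(a),np.cos(a)]])
print('moved board',(s['eef_pos'][:2]-np.array([.54598,.21571]))@R*1000,'F board',s['ft_force'][:2]@R)
```

```text
[0.55184849 0.229706   0.22422225] [0.40955372 0.02311408 7.24856514] [-0.07625439  0.15393476 -0.0510903 ]
moved board [ 9.23325838 12.04467493] F board [ 0.40197784 -0.08174552]
```

Emit:
servo_tool(moves=[0.005,0.001,0,0,0,0,0.01,0.003,0,0,0,0,0.015,0.004,0,0,0,0,0.019,0.005,0,0,0,0,0.024,0.006,0,0,0,0,0.029,0.008,0,0,0,0,0.029,0.008,0,0,0,0])

```text
time: 10.22
eef_pos: [0.5545, 0.2304, 0.2242]
tcp_rot: [0.0, 0.61, 0.792, 0.0]
ft_force: [-3.0, 0.3, 9.1]
width: 0.0232
grasp_force: 80.8
```

Emit:
servo_tool(moves=[0.005,0.001,0,0,0,0,0.01,0.003,0,0,0,0,0.015,0.004,0,0,0,0,0.019,0.005,0,0,0,0,0.019,0.005,0,0,0,0])

```text
time: 10.63
eef_pos: [0.5564, 0.2309, 0.2242]
tcp_rot: [0.0, 0.61, 0.792, 0.0]
ft_force: [-3.7, -0.1, 10.4]
width: 0.0231
grasp_force: 81.0
```

Emit:
servo_tool(moves=[0.005,0.001,0,0,0,0,0.01,0.003,0,0,0,0,0.015,0.004,0,0,0,0,0.019,0.005,0,0,0,0,0.019,0.005,0,0,0,0])

```text
time: 11.05
eef_pos: [0.5571, 0.231, 0.2242]
tcp_rot: [-0.001, 0.61, 0.792, -0.001]
ft_force: [-17.4, -5.4, 22.6]
width: 0.0229
grasp_force: 82.9
```

Contact with the long stop. I'll ease off a little and slide along it towards the short stop.

Emit:
servo_tool(moves=[-0.006,-0.002,0.003,0,0,0,-0.007,0.003,0.003,0,0,0,-0.009,0.008,0.003,0,0,0,-0.01,0.013,0.003,0,0,0,-0.011,0.017,0.003,0,0,0,-0.013,0.022,0.003,0,0,0,-0.013,0.022,0.003,0,0,0])

```text
time: 11.63
eef_pos: [0.5564, 0.2326, 0.2242]
tcp_rot: [-0.0, 0.61, 0.792, -0.001]
ft_force: [-7.8, -8.3, 13.2]
width: 0.023
grasp_force: 81.3
```

Emit:
servo_tool(moves=[-0.001,0.005,0,0,0,0,-0.003,0.01,0,0,0,0,-0.004,0.015,0,0,0,0,-0.005,0.019,0,0,0,0,-0.005,0.019,0,0,0,0])

```text
time: 12.05
eef_pos: [0.5559, 0.2344, 0.2243]
tcp_rot: [-0.0, 0.61, 0.792, -0.001]
ft_force: [-8.2, -8.9, 12.9]
width: 0.0233
grasp_force: 81.3
```

Emit:
servo_tool(moves=[-0.001,0.005,0,0,0,0,-0.003,0.01,0,0,0,0,-0.003,0.01,0,0,0,0])

```text
time: 12.3
eef_pos: [0.5557, 0.2355, 0.2243]
tcp_rot: [-0.0, 0.61, 0.792, -0.001]
ft_force: [-7.6, -7.9, 11.7]
width: 0.0228
grasp_force: 81.3
```

Emit:
servo_tool(moves=[-0.001,0.005,0,0,0,0,-0.003,0.01,0,0,0,0,-0.004,0.015,0,0,0,0,-0.004,0.015,0,0,0,0])

```text
time: 12.63
eef_pos: [0.5553, 0.237, 0.2243]
tcp_rot: [-0.0, 0.61, 0.792, -0.001]
ft_force: [-8.0, -7.7, 12.4]
width: 0.0231
grasp_force: 81.3
```

Emit:
servo_tool(moves=[-0.001,0.005,0,0,0,0,-0.003,0.01,0,0,0,0,-0.003,0.01,0,0,0,0])

```text
time: 12.88
eef_pos: [0.5552, 0.2374, 0.2243]
tcp_rot: [0.0, 0.611, 0.792, -0.001]
ft_force: [-6.4, -11.4, 11.8]
width: 0.0228
grasp_force: 81.1
```

Emit:
servo_tool(moves=[0.002,0.006,0,0,0,0,0.005,0.012,0,0,0,0,0.005,0.012,0,0,0,0,0.005,0.012,0,0,0,0])

```text
time: 13.22
eef_pos: [0.5554, 0.2376, 0.2243]
tcp_rot: [0.0, 0.611, 0.792, -0.002]
ft_force: [-11.0, -17.3, 18.9]
width: 0.0231
grasp_force: 82.0
```

Run:
```python
from cell import *
from h import *
s=read_state();print(s['eef_pos'],s['ft_force'],s['wrist_torque'],s['grasp_force'])
a=.257;R=np.array([[np.cos(a),-np.sin(a)],[np.sin(a),np.cos(a)]]);print('F board',s['ft_force'][:2]@R)
c=capture('wrist');pickle.dump(c,open('w5.pkl','wb'));cv2.imwrite('pics/w5.png',cv2.resize(c['image'][70:330,130:430,::-1],None,fx=2.2,fy=2.2,interpolation=cv2.INTER_CUBIC))
```

```text
[0.55541175 0.23762953 0.22425688] [-11.02186914 -17.33913723  18.92630369] [-3.37296725  2.0511812   0.46145302] 82.02328562736511
F board [-15.06714234 -13.96812446]
```

View pics/w5.png

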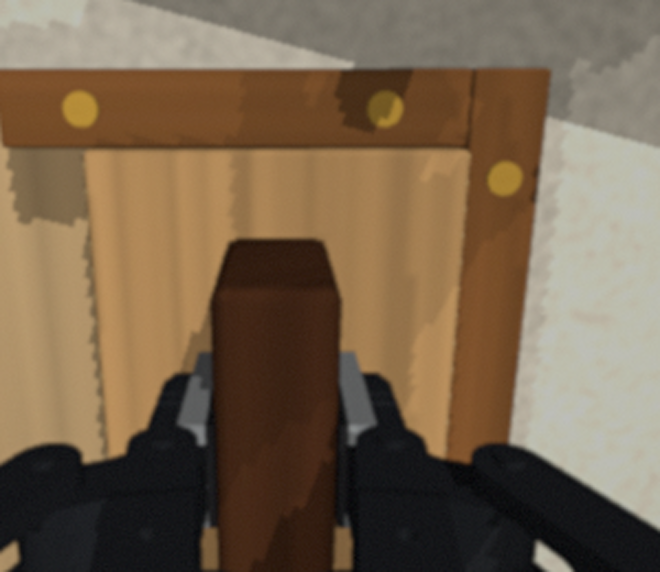

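The slab's edge meets the short stop (crop row 150) and the long stop (columns 450–470) with no visible gap. I'll firm up the push slightly and hold.

Emit:
servo_tool(moves=[0.002,0.004,0,0,0,0,0.003,0.008,0,0,0,0,0.003,0.008,0,0,0,0,0.003,0.008,0,0,0,0,0.003,0.008,0,0,0,0,0.003,0.008,0,0,0,0])

```text
time: 13.77
eef_pos: [0.5556, 0.2378, 0.2243]
tcp_rot: [0.0, 0.611, 0.792, -0.003]
ft_force: [-13.6, -22.8, 22.8]
width: 0.0232
grasp_force: 82.7
```

```bash
python3 -c "
from cell import *
print(sign_off())"
```

```text
the job is handed in; nothing more can be done
None
```

The larger block was set down clear of both stops, then slid into the corner. It is held flush against both at about 19 N each; the job was handed in at about 14 s, and the verdict was not shown.

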